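# Tare the dish on the carat balance

## Robot

A 6-joint arm with a two-finger parallel gripper is mounted at the origin on the work surface. World frame = base frame: x ahead of the robot, y to its left, z up, the work surface at z = 0. Lengths are in mm, angles in rad, forces in N, time in s.
With the tool pointing down it reaches from about 400 to 825 mm from the base axis. Payload 7 kg.
Tool frame: the origin (TCP) lies at the very end of the fingers, on their centre line; the grasp point (between the pads) lies 19 mm behind it; z points along the fingers, y is the direction in which the jaws open and shut (so a half turn about z gives the same grasp; the last joint's range is limited). The gripper opens to 88 mm and grips with 3 to 60 N. Pads are 19 mm wide; open, the fingers measure 130 mm over their backs; the gripper's body (78 mm by 193 mm) begins 47 mm behind the grasp point.
Start: joints at [-0.871, 0.359, 0.012, 0, -1.224, -0.288], TCP at [270.147, -618.559, 226.561] pointing down, gripper open.
Joint ranges: [-3.07, 3.07], [-1.43, 2.12], [-1.02, 1.25], [-3.03, 1.67], [-3.05, -0], [-3.03, 3.03]. Speed limits (rad/s): [2.39, 2.39, 3.01, 3.14, 3.14, 3.14].

## Interface

Orientations are given as a unit quaternion [x, y, z, w].
In Python, from plant import bot gives the robot as it stands. Calls block until the motion is done:
- bot.move_ptp(position, orientation): joint-space move of the TCP to a pose.
- bot.line_to(position, velocity=150, ori=None): straight line of the TCP; ori=None keeps the orientation; velocity is the mean speed in mm/s.
- bot.move_joints(angles): joint-space move.
- bot.move_gripper(opening, force=None): finger opening in mm; force is the grip in N (None keeps the last); returns when the fingers have stopped.
- bot.pause(seconds).
- bot.solve_ik(position, orientation): joint angles nearest the present ones, or None.
- bot.read_state(): the state.
- bot.camera(name): name is "scene" or "top"; returns the picture (384x512x3 uint8, red, green, blue); there is no depth.
- bot.get_calibration(name): a dict with "fx", "fy", "cx", "cy" (pixels), "distortion" ([k1, k2, p1, p2, k3] as OpenCV has them; the pictures are not rectified), "view" (4x4, takes a point from world to camera coordinates). Camera axes: x right, y up, looking along -z (the intrinsics and any distortion apply to the point x, -y, -z); pixel columns grow to the right and rows downward; lengths in mm; the calibration is good to about 2 mm. A picture is of the moment at which its call begins. get_calibration takes no time and is no camera call.
A pose or a line that the arm cannot do raises bot.Unreachable and nothing moves.
- bot.close_job(): hands the job in, once; it reports no verdict.
The state is a dict: "t": time; "joint_pos": joint angles; "qvel": joint speeds; "tau": joint torques, N m; "tcp_pos": TCP position; "eef_rot": TCP orientation; "contact_force": force on the tool from outside, world axes, zero at the start; "moment": the same for the moment, N m; "width": finger opening in mm.
Only numpy, scipy, OpenCV 4.12 (cv2) and the standard library are available. Lean on these libraries where they do the work, as an engineer would, in place of code of your own. Each camera call takes 0.05 s, during which the arm holds its last target.

## Task

The balance is on, with the empty brass dish on its pan, ready for weighing stones. With your fingertips lower the draught shield's lid gently until it is fully closed, then press the blue unit key to change to carats, then the orange tare key to zero out the dish. Press lightly, let each key spring back, touch no other key, and leave the dish and the things on the bench where they are.

Things in the scene. Friction and masses are not known exactly. Their poses are not given: they have to be found in the camera images.
- balance: Carat balance fixed to the bench, white, 270 (x) x 200 (y) mm, 54 high. Origin: centre of its underside; -x is its front (to the robot), +y left, z up. Panel in front slopes 10 deg; on it, left to right, 44 mm apart: red (power), blue (unit), black (calibration), orange (tare) key; a display behind. Clear draught shield 140 x 140, rim 93 above the bench, centre x +45, round the pan.
- shield (a joint): Angle (rad) of the shield lid: 0 closed on the rim's rubber seal, which gives (3 N/mm); starts half open (0.45 to 0.75), front edge up. Clear plate 140 x 140 x 5 mm with grey frame and a blue tab at the middle of the front edge (30 wide, 13 out). Hinge along y at the back (balance x +115, z 96 mm), stiff: stays where left; 1 to 3 N down on the front bar lowers it.
- shield_edge (a point): Point on the top face of the shield's lid, in the middle of the grey front bar, 128 from the hinge line. 98.5 above the bench when closed.
- unit_key (a joint): Travel (m) of the blue unit key (g to carat): 0 released, 0.006 fully down; about 1.5 N starts it, 5 N bottoms it softly, and it springs back. It registers from 0.003.
- unit_key_top (a point): Middle of the top of the blue unit key, a cap 26 (y) x 20 (x) mm that stands 8 above the sloping panel, about 49 above the bench. The point moves with the key; its z axis is the key's outward direction.
- tare_key (a joint): Travel (m) of the orange tare key at the right-hand end of the row; the same kind of key as the blue one.
- tare_key_top (a point): Middle of the top of the orange tare key, as for the blue one.
- power_key (a joint): Travel (m) of the red power key at the left-hand end of the row, which would switch the balance off; same kind of key. 0 = released.
- cal_key (a joint): Travel (m) of the black calibration key between the blue and the orange one; same kind of key. 0 = released.
- dish: Empty brass weighing dish, 64 wide, 16 high, loose on the balance's pan (pan top 62 above the bench) inside the shield. Origin: centre of its underside.
- weight: Brass check weight with a knob, 24 wide, 40 high, standing beside the balance. Origin: centre of its underside.
- jar: Small clear findings jar with a black lid, 51 wide, 40 high, beside the balance. Origin: centre of its underside.
- ring_cone: Pale wooden cone with a silver ring on it, 38 wide, 60 high, beside the balance. Origin: centre of its underside.
- loupe: Folded black and steel loupe lying beside the balance, 61 x 32 x 18. Origin: under the centre of the round lens; the steel case lies towards its +x.
- tweezers: Steel cross-lock tweezers with brown grips, 167 x 17 x 10, lying on the bench in front of the balance along their own x. Origin: on the bench under their middle.
- hammer: Hammer 240 long lying on the bench at the far left, along its own x.

How it is judged:
By the outcome, as a careful person would: the job done as asked, in the order asked, and still so for the second after the job is handed in, with the robot touching nothing.
It also fails if it takes over 45 s, if anything falls off the work surface, if the arm or the gripper's body presses on something with over 40 N, if the wrist force passes 120 N, or if a joint passes its speed limit or range.

## Working session

There is one attempt and no reset: what is moved stays moved. The work goes in short steps, each a Python script; the robot and the scene stay as the last script left them, time stands still between calls to the robot, and variables do not carry over. Pictures are saved under pics/ and viewed, and the job is handed in when it is done.

```bash
ls; mkdir -p pics; python3 - <<'E'
from plant import bot
import cv2
for n in("scene","top"):
    cv2.imwrite(f"pics/{n}0.png",bot.camera(n)[:,:,::-1]); print(bot.get_calibration(n))
s=bot.read_state();print(s)
E
```

```text
pics
{'fx': 401.9056470249538, 'fy': 401.9056470249538, 'cx': 250.06938159355659, 'cy': 193.28716552380038, 'distortion': array([-0.12779644,  0.        ,  0.        ,  0.        ,  0.        ]), 'view': array([[-8.24609250e-01,  5.65670955e-01,  5.99624079e-03,
         3.73350883e+02],
       [-4.57542410e-01, -6.73142885e-01,  5.80976418e-01,
         3.11972105e+02],
       [ 3.32677812e-01,  4.76334994e-01,  8.13898302e-01,
        -1.49304407e+03],
       [ 0.00000000e+00,  0.00000000e+00,  0.00000000e+00,
         1.00000000e+00]])}
{'fx': 414.0645391455773, 'fy': 414.0645391455773, 'cx': 261.8418018267615, 'cy': 194.35392440664944, 'distortion': array([0.04812914, 0.        , 0.        , 0.        , 0.        ]), 'view': array([[-5.24504443e-03, -9.99945438e-01, -9.03379943e-03,
         1.64341095e+02],
       [ 9.93687207e-01, -6.22417946e-03,  1.12013370e-01,
        -5.75997353e+02],
       [-1.12063486e-01, -8.38925582e-03,  9.93665636e-01,
        -1.02151577e+03],
       [ 0.00000000e+00,  0.00000000e+00,  0.00000000e+00,
         1.00000000e+00]])}
{'t': 0.1, 'joint_pos': array([-8.70906382e-01,  3.59313590e-01,  1.11746100e-02, -3.22391373e-04,
       -1.22412005e+00, -2.88105515e-01]), 'qvel': array([ 0.00121698, -0.00221257,  0.00319019,  0.00083076,  0.00239547,
       -0.00034971]), 'tau': array([-9.47032167e-04, -5.84159231e+01,  2.93752599e+01,  7.01544598e+00,
        1.01544600e-02, -5.07614857e-05]), 'tcp_pos': array([ 269.97449273, -618.18300035,  225.72547551]), 'eef_rot': array([-2.04386833e-01,  9.78889915e-01,  7.15780411e-04, -2.13325544e-04]), 'contact_force': array([-0.32948048,  0.3402973 , -0.28734268]), 'moment': array([-0.0018879 ,  0.00110005,  0.00463586]), 'width': 87.91159071644347}
```

View pics/scene0.png

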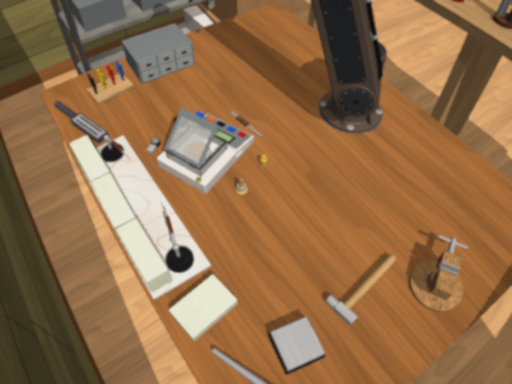

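View pics/top0.png

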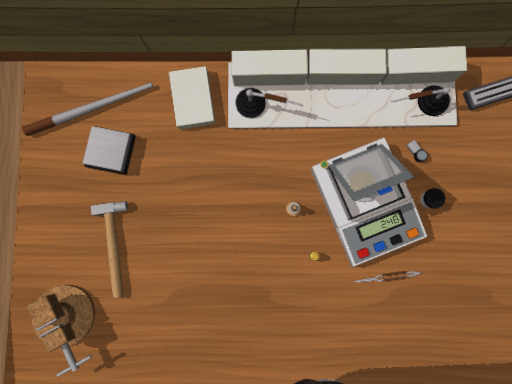

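The top view shows the balance turned by about 20°. Its keys are at about red (363,253), blue (380,246), black (396,240) and orange (412,233). The lid is half open with its blue tab at about (385,190). Next I measure these points.

```bash
cat > h.py <<'E'
import cv2, numpy as np
from plant import bot
def ray(n,uv):
    c=bot.get_calibration(n);K=np.array([[c['fx'],0,c['cx']],[0,c['fy'],c['cy']],[0,0,1]])
    p=cv2.undistortPoints(np.array([[uv]],float),K,c['distortion'])[0,0]
    V=c['view'];R=V[:3,:3];o=-R.T@V[:3,3];d=R.T@np.array([p[0],-p[1],-1]);return o,d/np.linalg.norm(d)
def onz(n,uv,z):
    o,d=ray(n,uv);return o+d*(z-o[2])/d[2]
def tri(a,b):
    (o1,d1),(o2,d2)=ray("top",a),ray("scene",b)
    s=np.linalg.lstsq(np.c_[d1,-d2],o2-o1,rcond=None)[0];p,q=o1+s[0]*d1,o2+s[1]*d2
    return (p+q)/2,np.linalg.norm(p-q)
def proj(n,P):
    c=bot.get_calibration(n);K=np.array([[c['fx'],0,c['cx']],[0,c['fy'],c['cy']],[0,0,1]])
    V=c['view'];p=(V[:3,:3]@np.atleast_2d(P).T).T+V[:3,3];p=p*[1,-1,-1]
    return cv2.projectPoints(p,np.zeros(3),np.zeros(3),K,c['distortion'])[0][:,0]
E
python3 - <<'E'
from h import *
rois={"top":(305,130,445,275),"scene":(145,95,275,200)}
for n,(a,b,c,d) in rois.items():
    im=cv2.imread(f"pics/{n}0.png")
    cv2.imwrite(f"pics/{n}0z.png",cv2.resize(im[b:d,a:c],None,fx=5,fy=5,interpolation=cv2.INTER_CUBIC)[:600,:800])
    hsv=cv2.cvtColor(im,cv2.COLOR_BGR2HSV)
    for k,(lo,hi) in dict(blue=((105,130,60),(125,255,255)),orange=((8,190,190),(20,255,255)),red=((0,190,120),(4,255,255)),red2=((172,170,100),(180,255,255))).items():
        m=cv2.inRange(hsv,lo,hi)[b:d,a:c]
        N,_,st,ce=cv2.connectedComponentsWithStats(m)
        for i in range(1,N):
            if st[i,4]>12:
                u=ce[i]+[a,b];print(n,k,u.round(1),st[i].tolist(),onz(n,u,49).round(1))
E
```

```text
top blue [384.8 190. ] [73, 56, 15, 9, 70] [ 584.  -145.8   49. ]
top blue [379.1 246. ] [68, 111, 13, 11, 89] [ 445.6 -126.5   49. ]
top orange [412.4 232.6] [103, 98, 10, 10, 61] [ 478.2 -208.7   49. ]
top red [362.8 252.6] [52, 118, 12, 10, 77] [429.7 -86.2  49. ]
scene blue [200.  114.2] [52, 17, 7, 6, 26] [ 498.  -246.1   49. ]
scene blue [231.  128.7] [83, 32, 7, 5, 27] [ 446.7 -124.4   49. ]
scene orange [210.5 118.5] [63, 22, 6, 4, 14] [ 478.6 -206.7   49. ]
scene red [241.6 133.9] [94, 38, 6, 3, 15] [430.3 -83.7  49. ]
```

View pics/top0z.png

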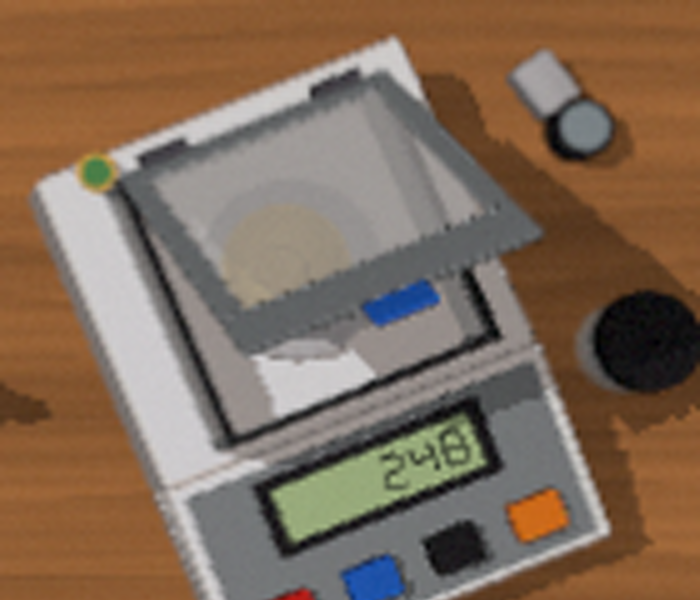

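View pics/scene0z.png

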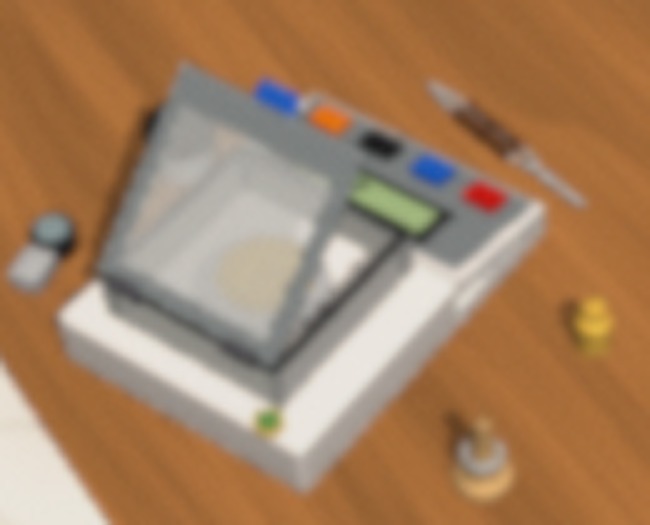

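```bash
python3 - <<'E'
from h import *
p,g=tri((384.8,190),(200,114.2));print("tab",p.round(1),g)
B=np.array([446.2,-125.4]);O=np.array([478.4,-207.7]);R=np.array([430,-85])
print(np.linalg.norm(B-O),np.linalg.norm(B-R),np.linalg.norm(R-O))
d=(R-O)/np.linalg.norm(R-O);yaw=np.arctan2(-d[0],d[1]);print("yaw",yaw)
x=np.array([np.cos(yaw),np.sin(yaw)])
print("tab along balance x rel to key row mid:",(p[:2]-(R+O)/2)@x,(p[:2]-(R+O)/2)@d)
E
```

```text
tab [ 565.8 -102.8  196.9] 0.9455495845223675
88.37493988682536 43.5270031130102 131.90090977699887
yaw 0.37571970382959163
tab along balance x rel to key row mid: 119.80783228424337 -0.46146571265319075
```

Key spacing comes out at 43.5 and 88.4 mm (given 44 and 88). The tab lies 0.5 mm off the centreline, so the yaw of about 0.376 holds. Next I find the hinge from the body corners and the lid bar, then check the poses with IK.

```bash
cat >> h.py <<'E'
from scipy.spatial.transform import Rotation as Rot
YAW=0.3757;M=np.array([454.2,-146.35])
X=np.array([np.cos(YAW),np.sin(YAW)]);Y=np.array([-X[1],X[0]])
def pt(dx,dy,z): return np.r_[M+dx*X+dy*Y,z]   # dx from key row, dy from centre line
def ori(tilt): # tool z=(sin t,0,-cos t) in balance frame; tool y = balance y
    z=np.array([np.sin(tilt),0,-np.cos(tilt)]);y=np.array([0,1,0]);x=np.cross(y,z)
    return (Rot.from_euler('z',YAW)*Rot.from_matrix(np.c_[x,y,z])).as_quat()
def loc(p): return np.r_[(p[:2]-M)@X,(p[:2]-M)@Y,p[2]]
E
python3 - <<'E'
from h import *
z=lambda u,v:(305+u/5-.4,130+v/5-.4)
for n,u,h in(("backR",z(397,40),54),("backL",z(38,187),54),("shieldFL",z(225,445),93),("shieldFR",z(497,335),93)): print(n,loc(onz("top",u,h)).round(1))
zs=lambda u,v:(145+u/5-.4,95+v/5-.4)
for n,a,b in(("lidFR",z(541,235),zs(184,64)),("lidFL",z(237,345),zs(368,175))):
    p,g=tri(a,b);print(n,loc(p).round(1),round(g,1))
print(loc(tri((384.8,190),(200,114.2))[0]))
print(bot.solve_ik(pt(128,0,230),ori(0)),bot.solve_ik(pt(-2,22,49),ori(.1745)),bot.solve_ik(pt(100,0,98),ori(0)))
E
```

```text
backR [243.5 -97.   54. ]
backL [241.7  98.6  54. ]
shieldFL [89. 71. 93.]
shieldFR [ 89.4 -69.   93. ]
lidFR [124.5 -69.2 192.6] 0.3
lidFL [127.9  69.4 178.9] 5.8
[119.80784135  -0.45910504 196.85139587]
[ 0.16428037  0.20422675 -0.1941866   0.         -1.17238298 -1.3593767 ] [ 0.10750535  0.14740083 -0.74608423 -0.09424237 -0.51082468 -1.22421654] [ 0.15304617  0.28721523 -0.41576674  0.         -0.86781435 -1.3481425 ]
```

```bash
python3 - <<'E'
from h import *
bot.move_gripper(0,20)
H=225
def P(th,e=0):
    return pt(H-128*np.cos(th)+2.5*np.sin(th)+9.5*min(1,th/.15),0,96+128*np.sin(th)+2.5*np.cos(th)+e)
a=P(.78)
bot.move_ptp(a+[0,0,40],ori(0))
s=bot.read_state();print(s['t'],s['tcp_pos'],a+[0,0,40],s['contact_force'],s['width'])
f0=s['contact_force'].copy()
bot.line_to(a+[0,0,5],100)
for th in np.arange(.78,.3,-.06):
    bot.line_to(P(th),50);s=bot.read_state();f=s['contact_force']-f0
    print(round(th,2),round(s['t'],2),(s['tcp_pos']-P(th)).round(1),f.round(1))
    if f[2]>8: break
cv2.imwrite("pics/scene1.png",bot.camera("scene")[:,:,::-1]);cv2.imwrite("pics/top1.png",bot.camera("top")[:,:,::-1])
A=cv2.imread("pics/top1.png")[130:275,305:445];B=cv2.imread("pics/scene1.png")[85:200,145:275]
cv2.imwrite("pics/z1.png",np.hstack([cv2.resize(A,(400,414)),cv2.resize(B,(400,414))]))
E
```

```text
3.725 [589.21268062 -93.84629545 227.77732464] [589.32943813 -93.05018518 227.7970495 ] [-0.65877894 -0.72034814  0.14356534] 0.2686083100706644
0.78 4.47 [0.1 0.  0.1] [-0.4  0.3  0.6]
0.72 4.78 [-0.4 -0.1 -0.1] [0.3 0.4 0.2]
0.66 5.08 [-0.5 -0.1 -0.3] [ 0.9  2.4 -0.4]
0.6 5.38 [-0.4 -0.1 -0.4] [ 0.7  1.6 -0. ]
0.54 5.67 [-0.4 -0.1 -0.4] [ 0.8  0.8 -0.6]
0.48 5.97 [-0.4 -0.1 -0.4] [0.9 0.2 0.2]
0.42 6.28 [-0.4 -0.1 -0.4] [ 0.2  0.  -0.8]
0.36 6.58 [-0.4 -0.1 -0.4] [ 0.6  0.2 -0.5]
0.3 6.88 [-0.4 -0.1 -0.5] [ 1.3  0.9 -0.8]
```

View pics/z1.png

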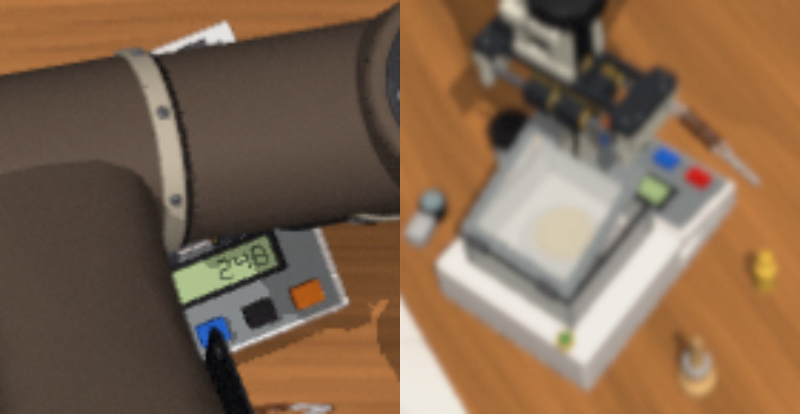

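```bash
python3 - <<'E'
from h import *
im=cv2.imread("pics/scene1.png")[85:185,155:255]
cv2.imwrite("pics/z1b.png",cv2.resize(im,(600,600),interpolation=cv2.INTER_CUBIC))
p=bot.read_state()['tcp_pos'];print(p,(proj("scene",p)-[155,85])*6)
for th in(.3,.45,.6,.75):
  r=140
  print(th,((proj("scene",[pt(225-r*np.cos(th),s*70,96+r*np.sin(th)) for s in(-1,0,1)])-[155,85])*6).round().tolist())
E
```

```text
[ 559.2211641  -104.92348597  136.14979327] [[288.7546559  253.51097542]]
0.3 [[211.0, 176.0], [314.0, 227.0], [422.0, 281.0]]
0.45 [[197.0, 157.0], [302.0, 209.0], [411.0, 263.0]]
0.6 [[180.0, 143.0], [286.0, 195.0], [397.0, 250.0]]
0.75 [[160.0, 133.0], [267.0, 186.0], [379.0, 242.0]]
```

View pics/z1b.png

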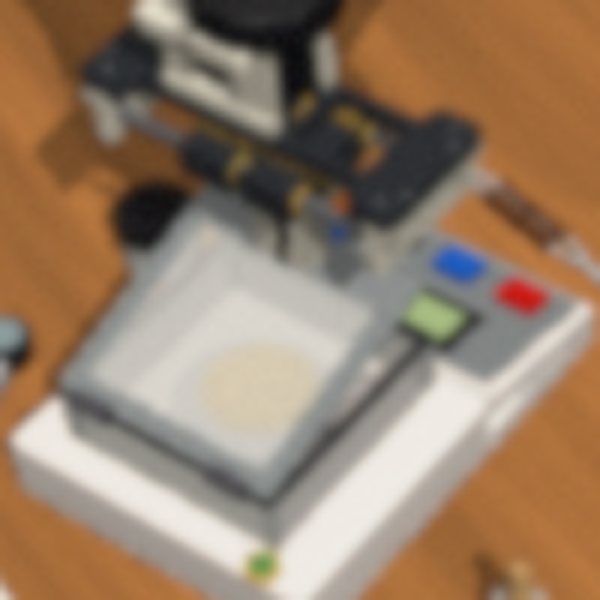

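The lid is coming down under the fingertips: its front corners are at (205,190) and (380,300) in the crop, close to the drawing for 0.3 rad. The contact force is about 1 N. I'll go on to the seal, slower near the end.

```bash
python3 - <<'E'
from h import *
H=225
def P(th,e=0):
    return pt(H-128*np.cos(th)+2.5*np.sin(th)+9.5*min(1,th/.15),0,96+128*np.sin(th)+2.5*np.cos(th)+e)
def rd(tag):
    s=bot.read_state();print(tag,round(s['t'],2),s['tcp_pos'].round(1),s['contact_force'].round(1));return s
for th in np.arange(.25,.02,-.05):
    bot.line_to(P(th),40);rd(round(th,2))
for e in (1.5,.5,-.2,-.8,-1.4,-2,-2.6):
    bot.line_to(P(0,e),8);bot.pause(.1);F=np.mean([bot.read_state()['contact_force'][2] for _ in range(3)]);s=rd(e);
    if max(F,s['contact_force'][2])>6.5: break
E
```

```text
0.25 7.28 [ 557.3 -105.6  129.8] [-0.4  0.6  0.6]
0.2 7.59 [ 555.8 -106.2  123.5] [-0.5 -0.6  0.3]
0.15 7.9 [ 554.7 -106.6  117.2] [-0.2 -0.7  0.6]
0.1 8.24 [ 550.7 -108.2  111. ] [ 0.  -0.3  0.5]
0.05 8.57 [ 547.2 -109.6  104.6] [ 0.1 -0.5  0.6]
1.5 9.57 [ 544.3 -110.8  100. ] [0.5 1.2 0.2]
0.5 9.95 [ 544.4 -110.8   99. ] [-0.8 -0.5  0.6]
-0.2 10.3 [ 544.5 -110.8   98.4] [0.  0.8 0.4]
-0.8 10.65 [ 544.5 -110.8   97.8] [-1.2 -0.   1.2]
-1.4 11.0 [ 544.5 -110.8   97.2] [-0.8 -0.2  1.6]
-2 11.35 [ 544.5 -110.8   96.6] [-0.3 -0.4  3.5]
-2.6 11.7 [ 544.5 -110.8   95.9] [-0.2 -0.6  4.2]
```

```bash
python3 - <<'E'
from h import *
def rd(tag):
    s=bot.read_state();print(tag,round(s['t'],2),s['tcp_pos'].round(1),s['contact_force'].round(1));return s
for e in (-3.1,-3.6):
    bot.line_to(pt(97,0,98.5+e),8);bot.pause(.1);s=rd(e)
    if s['contact_force'][2]>7: break
bot.line_to(pt(97,0,100),10);rd('up')
bot.line_to(pt(97,0,130),100);rd('up')
bot.move_ptp(pt(-40,22,160),ori(.1745));rd('side')
cv2.imwrite("pics/scene2.png",bot.camera("scene")[:,:,::-1])
im=cv2.imread("pics/scene2.png")[85:185,155:255]
cv2.imwrite("pics/z2b.png",cv2.resize(im,(600,600),interpolation=cv2.INTER_CUBIC))
for th in(0,.05,.1):
  r=140
  print(th,((proj("scene",[pt(225-r*np.cos(th)+2.5*np.sin(th),s*70,98.5+r*np.sin(th)) for s in(-1,0,1)])-[155,85])*6).round().tolist())
E
```

```text
-3.1 12.05 [ 544.5 -110.8   95.5] [-1.1 -0.3  5. ]
-3.6 12.4 [ 544.5 -110.8   95. ] [-1.6  0.8  5.1]
up 13.06 [ 544.3 -110.7   99.8] [-0.   0.1 -0.5]
up 13.51 [ 544.4 -110.6  130. ] [ 0.1 -0.5 -0.1]
side 14.14 [ 408.4 -140.8  160.3] [ 0.7 -0.4  0.6]
0 [[226.0, 221.0], [327.0, 273.0], [432.0, 326.0]]
0.05 [[224.0, 212.0], [325.0, 264.0], [431.0, 317.0]]
0.1 [[222.0, 204.0], [324.0, 255.0], [430.0, 309.0]]
```

View pics/z2b.png

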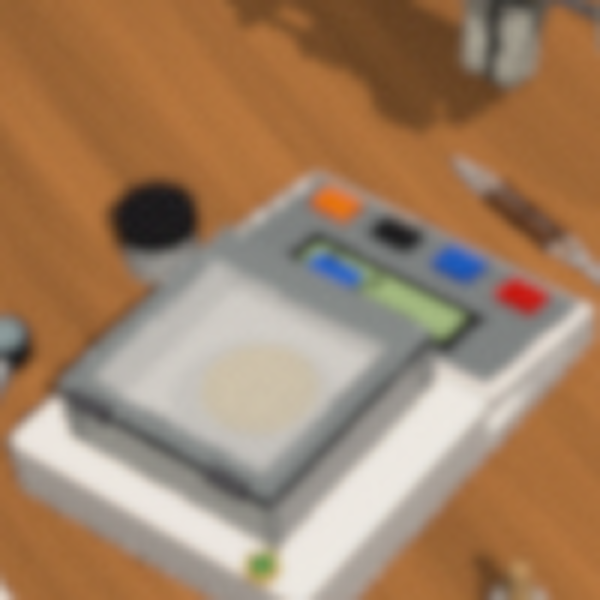

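The lid shows closed: the tab is at (338,270) in the crop, against a front-edge middle of (327,273) drawn for 0 rad. The fingers are clear of it. Next is the blue key.

```bash
cat >> h.py <<'E'
T=np.radians(10);N=np.r_[-np.sin(T)*X,np.cos(T)]
def force(k=5):
    v=[]
    for _ in range(k): v.append(bot.read_state()['contact_force']@N);bot.pause(.02)
    return np.mean(v)
def press(dy,stop=4.0):
    k=pt(0,dy,49)
    bot.move_ptp(k+30*N,ori(T)); bot.line_to(k+8*N,80);bot.pause(.1);f0=force()
    bot.line_to(k+2*N,30)
    for e in np.arange(1,-6.6,-.75):
        bot.line_to(k+e*N,15);f=force()-f0;d=(bot.read_state()['tcp_pos']-k)@N;print(round(e,2),round(d,2),round(f,2))
        if f>stop: break
    bot.pause(.15)
    bot.line_to(k+8*N,30);bot.line_to(k+40*N,120);print(bot.read_state()['t'])
E
python3 - <<'E'
from h import *
print(loc(np.r_[446.2,-125.4,49]),loc(np.r_[478.4,-207.7,49]))
press(22)
bot.move_ptp(pt(-60,120,200),ori(T))
im=bot.camera("top")[:,:,::-1];cv2.imwrite("pics/top3.png",im)
cv2.imwrite("pics/z3.png",cv2.resize(im[130:275,305:445],None,fx=4,fy=4,interpolation=cv2.INTER_CUBIC))
E
```

```text
[ 0.24504547 22.42414887 49.        ] [ 1.29947652e-03 -6.59504549e+01  4.90000000e+01]
1.0 0.99 -0.41
0.25 0.33 0.93
-0.5 -0.47 1.15
-1.25 -1.22 1.77
-2.0 -1.97 2.28
-2.75 -2.73 2.85
-3.5 -3.47 3.25
-4.25 -4.23 3.6
-5.0 -4.97 4.15
19.7417
```

View pics/z3.png

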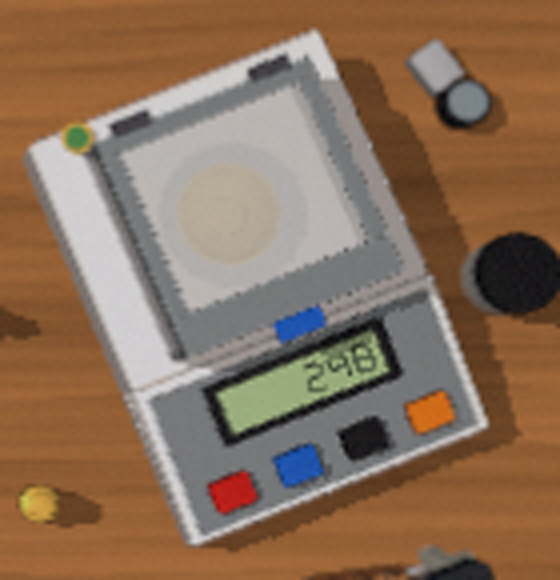

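Key travel was about 5 mm at 4.1 N, which matches the spring given (1.5 to 5 N over 6 mm), so it registered. The display picture still reads 248, as before. The lid looks flat, with its tab at (300,324) in the crop. I'll check the tab height, then press tare.

```bash
python3 - <<'E'
from h import *
def tab(n,im,roi):
    a,b,c,d=roi;m=cv2.inRange(cv2.cvtColor(im,cv2.COLOR_BGR2HSV),(105,120,60),(125,255,255))[b:d,a:c]
    N_,_,st,ce=cv2.connectedComponentsWithStats(m);i=1+np.argmax(st[1:,4]);return ce[i]+[a,b]
u=tab("top",cv2.imread("pics/top3.png"),(365,200,395,220));v=tab("scene",cv2.imread("pics/scene2.png"),(203,122,218,136))
p,g=tri(u,v);print(u,v,loc(p).round(1),round(g,2))
press(-66)
bot.move_ptp(pt(-60,-66,200),ori(T))
bot.move_ptp(pt(-100,120,220),ori(T));print(bot.read_state()['t'])
for n in("top","scene"): cv2.imwrite(f"pics/{n}4.png",bot.camera(n)[:,:,::-1])
A=cv2.imread("pics/top4.png")[130:290,275:445];B=cv2.imread("pics/scene4.png")[85:200,145:275]
cv2.imwrite("pics/z4.png",np.hstack([cv2.resize(A,(400,376)),cv2.resize(B,(400,376))]))
u=tab("top",cv2.imread("pics/top4.png"),(365,200,395,220));v=tab("scene",cv2.imread("pics/scene4.png"),(203,122,218,136))
p,g=tri(u,v);print(u,v,loc(p).round(1),round(g,2))
E
```

```text
[379.43283582 210.56716418] [210.31578947 129.47368421] [80.5 -0.1 99.1] 0.24
1.0 0.99 -0.13
0.25 0.36 0.8
-0.5 -0.42 1.59
-1.25 -1.2 2.12
-2.0 -1.96 2.56
-2.75 -2.71 2.97
-3.5 -3.45 3.46
-4.25 -4.22 3.85
-5.0 -4.95 4.67
26.4917
27.8417
[379.43283582 210.56716418] [210.31578947 129.47368421] [80.5 -0.1 99.1] 0.24
```

View pics/z4.png

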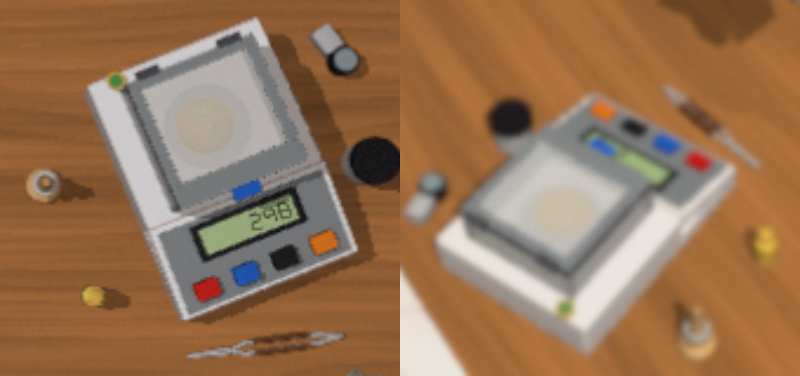

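The tab is 99.1 mm above the bench, against 98.5 for a closed lid. The dish and the bench items are where they were, and the arm is clear. I'm handing in.

```bash
python3 -c "
from plant import bot
bot.close_job()"
```

```text
the job is handed in; nothing more can be done
```

I closed the lid with the closed fingertips, pressed the blue unit key, then the orange tare key, and handed the job in at about 28 s with the arm clear. `close_job` reports no verdict.

- **Lid:** I lowered it with about 1 N and pressed it onto the seal with about 5 N. Two camera views put its tab 99.1 mm above the bench; the lid's top should be at 98.5 when closed. It was the same before and after the tare press.
- **Seal check:** the seal force rose more slowly than the given 3 N/mm. It was 5 N, though the height reading said 3.5 mm below closed. I put this down to height and force reading error.
- **Keys:** each went down about 5 mm, at 4.2 N (blue) and 4.7 N (orange). That fits the given spring and is well past the 3 mm where a key registers. The fingers were lifted off both keys afterwards. I aimed to stay about 10 mm from the neighbouring keys, and the force curves showed nothing else touched.
- **Display:** its digits looked the same after both presses, so it confirms neither. That the keys registered rests on travel and force alone.
- **Dish and bench:** in the last pictures the dish, weight, jar, cone, loupe and tweezers looked unmoved. I judged this by eye and did not measure it.

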